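Refit the sight glass of the washer's water filter

ROBOT

A 7-joint arm with a two-finger parallel gripper is mounted at the origin on a cart in front of the work surface, level with it; the furniture and walls round the work are solid. World frame = base frame: x ahead of the robot, y to its left, z up, the work surface at z = 0. Lengths are in m, angles in rad, forces in N, time in s.
With the tool pointing down it reaches from about 0.4 to 0.85 m from the base axis. Payload 10.4 kg.
Tool frame: the origin (TCP) lies midway between the tips of the shut fingers; the grasp point (between the pads) lies 19 mm behind it (manip.hold_point_z is the distance from the TCP to the grasp point, in m); z points along the fingers, y is the line along which they close (so a half turn about z gives the same grasp; the last joint's range is limited). The gripper opens to 85 mm and grips with 20 to 120 N. Pads are 22 mm wide; open, the fingers measure 114 mm over their backs; the gripper's body (76 mm by 85 mm) begins 54 mm behind the grasp point. The pads swing forward as they close: fully open they stand 13 mm farther back than shut.
Start: joints at [1.225, 0.332, -0.065, 1.46, 0.022, 1.35, -0.088], TCP at [0.198, -0.593, 0.231] pointing down, gripper open.
Joint ranges: [-2.6, 2.6], [-0.5, 2.12], [-1.47, 1.34], [0.16, 2.42], [-1.27, 4.41], [0.06, 2.06], [-2.6, 2.6]. Speed limits (rad/s): [2.22, 2.22, 2.79, 2.79, 3.14, 3.14, 3.14].

INTERFACE

Orientations are given as a unit quaternion [x, y, z, w].
In Python, from workcell import manip, eyes, job gives the robot as it stands.
- The arm moves only by the shell command python3 -m crank 'ROWS' [FORCE]. ROWS is JSON, a list that holds one entry, the list of rows, each a list of 7 numbers: the finger opening in cm, from 0 to 8.54, then the shift along the world's x, y, z in cm, then the turn, a rotation vector about the world's x, y, z in degrees. In form: [[[hand, x, y, z, ax, ay, az], ...]]. A call has 1 to 20 rows; each row shifts and turns the commanded pose from where the row before left it; what a row does not reach is not made up. A row lasts 1/8 s, in which the tool goes at most 62.5 mm and 10.7 degrees, less where a joint would pass 70% of its speed; a pose out of reach is approached as far as the arm can. A call with a gripper value outside its range is refused whole. The fingers move at their own pace and stop on an object; FORCE is the grip in N (left out, the last holds). Time passes only in rows, so rows that do not move let the fingers close. It gives the time, the measured TCP pose, the force, the opening and the grip force at its end, in the units of the state.
- manip.get_obs(): the state, without advancing time (a new reading comes with each control period).
- eyes.camera(name): name is "scene" or "side" or "wrist"; returns (picture, depth): 420x560x3 uint8, red, green, blue; 420x560 float32, m along the optical axis (not along the pixel's ray), 0 where there is no reading.
- eyes.camera_params(name): a dict with "fx", "fy", "cx", "cy" (pixels), "world_from_camera" (4x4, takes a point from camera to world coordinates); the wrist camera has in their place "hand_eye" (4x4, takes a point from camera to tool coordinates, whose origin is the TCP and whose axes are the flange's). Camera axes: x right, y down, z forward; pixel columns grow to the right and rows downward; lengths in m; the calibration is good to about 2 mm. The wrist camera is an equidistant fisheye: a pixel r from the principal point sees the ray r / f radians off the axis. A picture is of the moment at which its call begins: read the wrist's pose just before it. camera_params takes no time and is no camera call.
- job.hand_in(): hands the job in; it is judged then, once.
The state is a dict: "clock": time; "joint_pos": joint angles; "joint_velocities": joint speeds; "tau": joint torques, N m; "position": TCP position; "ee_rot": TCP orientation; "ft_force": force on the tool from outside, world axes, zero at the start; "torque": the same for the moment, N m; "grip_width": opening from 0.0 (shut) to 1.0 (fully open); "grasp_force": force on a finger pad.
Only numpy, scipy, OpenCV 4.12 (cv2) and the standard library are available. Lean on these libraries where they do the work, as an engineer would, in place of code of your own. Each camera call takes 0.05 s, during which the arm holds its last target. There are 200 camera calls.

TASK

The sight glass of the washing machine's water filter has been cleaned: drop it flat onto the rubber seat in the filter's neck, set the blue retaining ring over it and screw the ring down clockwise until it holds the glass snugly. Hand-tight only: stop as soon as it goes firm, because a ring that is forced, or a hard push or knock, cracks the glass. Let go of everything, and leave the brush, the screwdriver and the tape measure where they lie.

Things in the scene. Friction and masses are not known exactly. Their poses are not given: they have to be found in the camera images.
- filter: Water filter fixed to the worktop by a steel plate 124 x 100 x 6 mm. White upright body 62 mm across, 54 mm high; a brass hose port (31 mm thick, 31 mm up) reaches out to 73 mm along +y and -y. Above it a grey round neck, 52 mm outside, from 54 to 84 mm up, with a coarse thread. Origin: centre of the plate's underside; z up.
- cell (a point): Centre of the neck's mouth, level with its rim, 84 mm up; axes as the filter's. The bore is 46 mm wide; in it, 7 to 10 mm below the rim, lies a black rubber seat for the glass. Its height is worn and not known in advance, so the point where the ring goes firm differs by 45 degrees of turn. The seat gives 1 mm at 30 N.
- thread_start (a point): Upper beginning of one of three equal thread ridges round the neck (crest 60 mm across, 3 mm thick), 3 mm below the rim, at bearing 0 (along the filter's x axis); the others begin at +120 and -120 degrees. Right-hand thread: seen from above each ridge sinks clockwise, for 152 degrees, 24 mm per full turn.
- glass: Sight glass: green-tinted disc 44 mm across, 12 mm thick, 37 to 60 g, edges bevelled, both faces alike, lying flat on the worktop. Origin: centre of its underside; z up. Grip only the upper half of its edge, so that the fingers clear the neck; seated, it stands 2 to 5 mm proud of the neck's rim and has 1 mm of room all round.
- ring: Blue metal retaining ring, 67 mm across, 23 mm high, 120 to 210 g, ribbed outside, an inner lip on top with a 33 mm hole; it stands on the worktop lip up. Origin: centre of its lower edge; z up. Three white bars on top mark three lugs inside, at 0, +120 and -120 degrees from its x axis; lug tips lie on a circle 54.4 mm across.
- ring_lug (a point): Centre of the ring's lug under the white bar on its x axis, 29.5 mm out (lugs 4.4 mm thick, 3 mm above the lower edge). Lower the ring level with its lugs 10 to 30 degrees counterclockwise (from above) of the thread starts: it comes to rest with its lower edge 11 mm below the rim. Turned clockwise, the lugs run under the ridges and draw it down, with 0.6 mm of play.
- ring_lip (a point): Centre of the lip's underside, 19.5 mm above the lower edge. Turning, the lip lands on the glass (a hand sinking with the ring feels it push back); then, 60 to 125 degrees after setting on, the ridges grip and draw the ring down out of a hand kept still: 1.7 N on the glass per degree, 0.03 N m of moment per newton (only while turning). Snug: 10 to 30 N, it stays so. 40 N cracks the glass.
- brush: Wooden scrubbing brush, 61 x 154 x 46 mm, lying right of the work; origin: centre of its underside. To be left alone.
- driver: Small screwdriver with a red handle, 165 mm long, lying on the left; origin: centre of its underside. To be left alone.
- tape_measure: Round white pocket tape measure, 54 mm across and 24 mm high, lying left behind the work; origin: centre of its underside. To be left alone.
Mind the look-alikes: they are no part of the job. There is more than one size of the glass; the one meant has the size given above.

How it is judged:
By the outcome, as a careful person would: the job done as asked, in the order asked, and still so for the second after the job is handed in, with the robot touching nothing.
It also fails if it takes over 72 s, if anything falls off the work surface, if the arm or the gripper's body presses on something with over 40 N, if the wrist force passes 120 N, or if a joint passes its speed limit or range.

## Working session

There is one attempt and no reset: what is moved stays moved. The work goes in short steps, Python scripts to look and compute and a shell command to move; the robot and the scene stay as the last step left them, time stands still between calls to the robot, and variables do not carry over. Pictures are saved under pics/ and viewed, at most 13 in all, crops included, and the job is handed in when it is done.

```bash
mkdir -p pics; ls
cat > h.py <<'E'
import numpy as np,cv2
from workcell import manip,eyes,job
from scipy.spatial.transform import Rotation as R
def save(n,im): cv2.imwrite('pics/'+n+'.png',im[...,::-1])
E
python3 - <<'E'
from h import *
o=manip.get_obs(); print({k:np.round(v,3) for k,v in o.items()}, manip.hold_point_z)
for n in ("scene","side","wrist"):
    im,d=eyes.camera(n); np.savez(n+'0.npz',im=im,d=d); p=eyes.camera_params(n); print(n,{k:np.round(v,4).tolist() for k,v in p.items()})
    save(n+'0',im)
a=cv2.imread('pics/scene0.png');b=cv2.imread('pics/side0.png')
E
```

```text
pics
{'clock': np.float64(0.0), 'joint_pos': array([ 1.225,  0.333, -0.065,  1.461,  0.022,  1.35 , -0.089]), 'joint_velocities': array([ 0.   , -0.001, -0.   , -0.002, -0.   , -0.003, -0.002]), 'tau': array([-1.0000e-03, -6.2546e+01,  4.8000e-02, -3.9161e+01,  1.6000e-02,
        1.0000e-02, -0.0000e+00]), 'position': array([ 0.198, -0.592,  0.231]), 'ee_rot': array([ 0.987,  0.161, -0.   , -0.001]), 'ft_force': array([ 0.327,  0.655, -0.522]), 'torque': array([-0.01 , -0.016, -0.004]), 'grasp_force': np.float64(0.0), 'grip_width': np.float64(0.998)} 0.0187
scene {'fx': 421.8215, 'fy': 421.8215, 'cx': 271.9722, 'cy': 204.063, 'world_from_camera': [[-0.7202, -0.5313, 0.4462, -0.0085], [-0.6936, 0.5347, -0.4828, 0.6193], [0.0179, -0.6571, -0.7536, 0.9984], [0.0, 0.0, 0.0, 1.0]]}
side {'fx': 440.9905, 'fy': 440.9905, 'cx': 270.8463, 'cy': 203.9332, 'world_from_camera': [[-0.5155, -0.738, 0.4353, 0.0444], [-0.8569, 0.4475, -0.2561, 0.3207], [-0.0058, -0.505, -0.8631, 1.0362], [0.0, 0.0, 0.0, 1.0]]}
wrist {'fx': 325.1923, 'fy': 325.1923, 'cx': 279.9201, 'cy': 205.9686, 'hand_eye': [[0.0005, -0.9663, -0.2572, 0.0659], [1.0, 0.0006, -0.0003, 0.0004], [0.0005, -0.2572, 0.9663, -0.1421], [0.0, 0.0, 0.0, 1.0]]}
```

View pics/scene0.png

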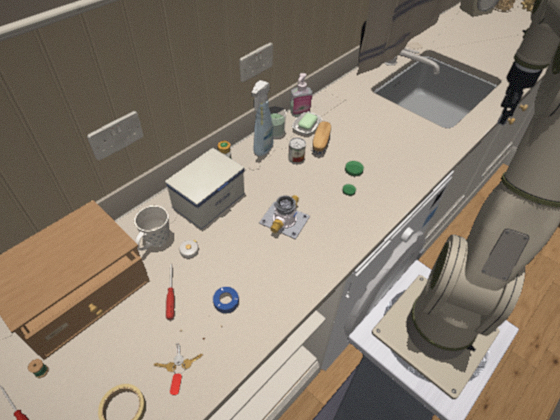

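View pics/side0.png

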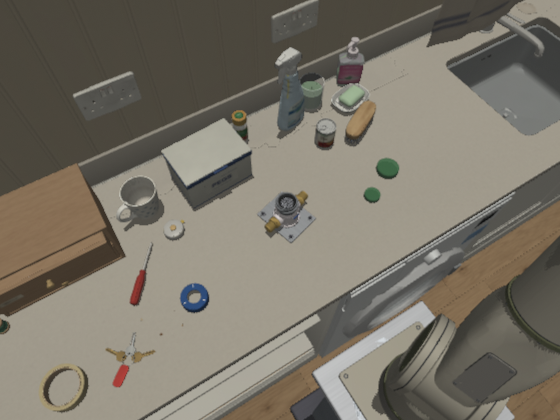

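The scene view shows the filter at (285,213), the blue ring at (226,299) and green discs at (354,168) and (349,189). The same things are at (287,205), (195,297), (388,168) and (372,195) in the side view. Next I measure them.

```bash
cat >> h.py <<'E'
def plane(n,uv,z):
    p=eyes.camera_params(n);T=np.array(p["world_from_camera"])
    uv=np.atleast_2d(uv).astype(float)
    d=np.c_[(uv[:,0]-p["cx"])/p["fx"],(uv[:,1]-p["cy"])/p["fy"],np.ones(len(uv))]@T[:3,:3].T
    return T[:3,3]+d*((z-T[2,3])/d[:,2])[:,None]
def blobs(im,lo,hi,amin=25):
    m=cv2.inRange(cv2.cvtColor(im,cv2.COLOR_RGB2HSV),lo,hi)
    n,l,s,c=cv2.connectedComponentsWithStats(m)
    return [(c[i],s[i],l==i) for i in range(1,n) if s[i][4]>=amin]
E
python3 - <<'E'
from h import *
for n in("scene","side"):
    f=np.load(n+'0.npz');im=f['im'];d=f['d']
    for c,lo,hi,z in(("green",(50,90,30),(90,255,255),.012),("blue",(105,120,50),(130,255,255),.023)):
        for ce,s,m in blobs(im,lo,hi):
            if not(150<ce[0]<420 and 140<ce[1]<320):continue
            ct=cv2.findContours(m.astype(np.uint8),0,1)[0][0][:,0]
            P=plane(n,ct,z)[:,:2]; (x,y),r=cv2.minEnclosingCircle(P.astype(np.float32))
            print(n,c,ce.round(1),s[4],'circ',np.round((x,y,r),4),'cent',plane(n,ce,z)[0].round(4))
    # steel plate by depth: crop upscale
    cx,cy=((285,213) if n=="scene" else (287,212))
    save(n+'crop',cv2.resize(im[cy-50:cy+50,cx-65:cx+65],None,fx=6,fy=6,interpolation=cv2.INTER_CUBIC))
E
```

```text
scene green [353.9 167.9] 187 circ [ 0.4946 -0.3223  0.0334] cent [ 0.4918 -0.3238  0.012 ]
scene green [348.6 189.4] 93 circ [ 0.4436 -0.2318  0.0208] cent [ 0.4441 -0.2313  0.012 ]
scene blue [225.4 298.6] 277 circ [0.4314 0.3081 0.0327] cent [0.4309 0.31   0.023 ]
side green [387.1 168.1] 228 circ [ 0.4908 -0.3231  0.0285] cent [ 0.4914 -0.3237  0.012 ]
side green [371.7 194.5] 128 circ [ 0.4439 -0.2335  0.0189] cent [ 0.4441 -0.2331  0.012 ]
side blue [194.2 297.7] 398 circ [0.4302 0.3083 0.0341] cent [0.429  0.3081 0.023 ]
```

View pics/sidecrop.png

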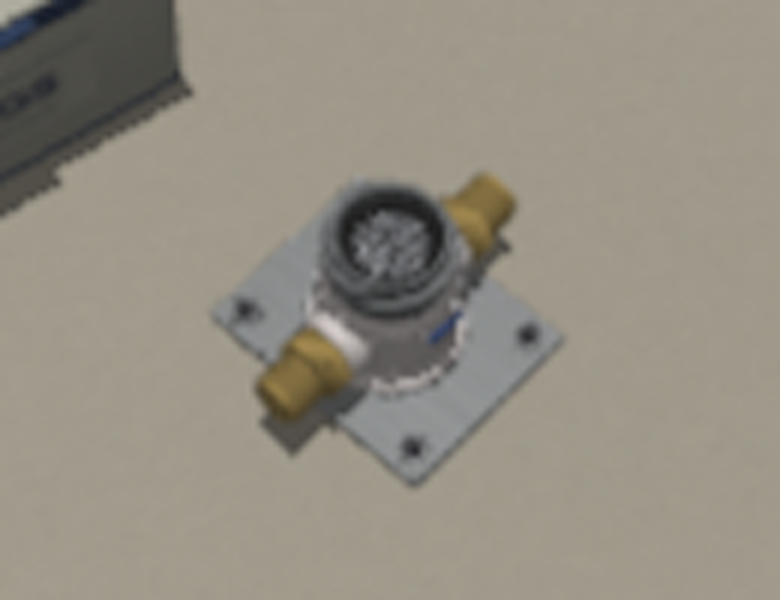

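The side crop shows the filter's neck mouth at crop (390,240), with brass ports along the lower-left/upper-right diagonal. The plate corners are at (210,315), (412,487) and (565,340). The smaller green disc, at about (0.444,-0.232), is the 44 mm glass. I move over it for a wrist view.

```bash
python3 - <<'E'
from h import *
q=np.array([[210,315],[412,487],[565,340]])/6+[287-65,212-50]
P=plane("side",q,.006)[:,:2]; print(P.round(4),'centre',(P[0]+P[2])/2,'e01',P[1]-P[0],'e12',P[2]-P[1],np.linalg.norm(P[1]-P[0]),np.linalg.norm(P[2]-P[1]))
v=plane("side",np.array([[285,392],[490,195]])/6+[222,162],.046)[:,:2];print('ports',v, np.degrees(np.arctan2(*(v[0]-v[1])[::-1])))
print('mouth',plane("side",np.array([390,240])/6+[222,162],.084))
E
python3 -m crank '[[[8.5,3.1,4.5,-1.3,0,0,0],[8.5,3.1,4.5,-1.3,0,0,0],[8.5,3.1,4.5,-1.3,0,0,0],[8.5,3.1,4.5,-1.3,0,0,0],[8.5,3.1,4.5,-1.3,0,0,0],[8.5,3.1,4.5,-1.3,0,0,0],[8.5,3.1,4.5,-1.3,0,0,0],[8.5,2.9,4.5,-1,0,0,0],[8.5,0,0,0,0,0,0]]]' 30
python3 - <<'E'
from h import *
o=manip.get_obs();im,d=eyes.camera("wrist");np.savez('w1.npz',im=im,d=d,p=o['position'],q=o['ee_rot']);save('w1',im);print(o['joint_pos'],o['ee_rot'])
E
```

```text
[[ 0.5552  0.0635]
 [ 0.4375  0.0317]
 [ 0.4629 -0.0645]] centre [ 5.09088806e-01 -4.93829861e-04] e01 [-0.11776873 -0.03178018] e12 [ 0.02546833 -0.09614893] 0.12198136790439387 0.09946482901566313
ports [[ 0.4870462   0.06505023]
 [ 0.52375731 -0.06186319]] 106.1330979241311
mouth [[0.50854785 0.00061786 0.084     ]]
clock: 1.27
position: [0.4459, -0.2283, 0.1296]
ee_rot: [0.986, 0.164, -0.0, -0.001]
ft_force: [-0.3, -0.4, 0.0]
grip_width: 0.998
grasp_force: 0.0
[ 0.73846824  0.17257974 -0.38541036  1.89084257  0.0709541   1.09269881
 -0.91541066] [ 9.86426241e-01  1.64202121e-01 -5.55595828e-05 -9.64767849e-04]
```

View pics/w1.png

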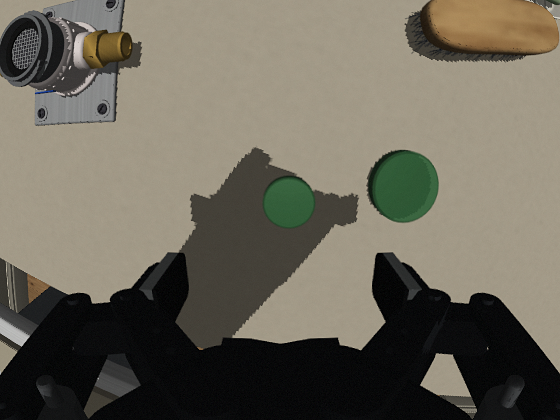

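The wrist view shows the glass at (289,201), the larger look-alike disc at (404,186), the neck at upper left (30,45), and the fingers left and right. I'll set the fingers to 5.6 cm and measure the glass and the fingertip reach.

```bash
cat >> h.py <<'E'
def wray(uv):
    p=eyes.camera_params("wrist");uv=np.atleast_2d(uv).astype(float)
    x=(uv-[p["cx"],p["cy"]])/[p["fx"],p["fy"]];th=np.linalg.norm(x,axis=1);s=np.sin(th)/np.maximum(th,1e-9)
    return np.c_[x*s[:,None],np.cos(th)],np.array(p["hand_eye"])
def wplane(uv,z,pos,q):
    d,H=wray(uv);Rw=R.from_quat(q).as_matrix();d=d@(Rw@H[:3,:3]).T;c=pos+Rw@H[:3,3]
    return c+d*((z-c[2])/d[:,2])[:,None]
def wpts(d):  # depth -> tool-frame points
    v,u=np.mgrid[:420,:560];r,H=wray(np.c_[u.ravel(),v.ravel()]);P=r/r[:,2:]*d.ravel()[:,None]
    return (P@H[:3,:3].T+H[:3,3]).reshape(420,560,3)
def circ(P):
    A=np.c_[2*P,np.ones(len(P))];s=np.linalg.lstsq(A,(P**2).sum(1),rcond=None)[0];return s[0],s[1],np.sqrt(s[2]+s[0]**2+s[1]**2)
def shot(n):
    o=manip.get_obs();im,d=eyes.camera("wrist");np.savez(n+'.npz',im=im,d=d,p=o['position'],q=o['ee_rot']);save(n,im)
    return im,d,o['position'],o['ee_rot']
E
python3 -m crank '[[[5.6,0,0,0,0,0,0],[5.6,0,0,0,0,0,0],[5.6,0,0,0,0,0,0],[5.6,0,0,0,0,0,0]]]'
python3 - <<'E'
from h import *
im,d,p,q=shot('w2')
ce,s,m=[b for b in blobs(im,(50,90,30),(90,255,255)) if abs(b[0][0]-289)<40 and 150<b[0][1]<240][0]
ct=cv2.findContours(m.astype(np.uint8),0,1)[0][0][:,0]
for z in(.012,.006): print(z,circ(wplane(ct,z,p,q)[:,:2]))
print(p,wplane([280,206],0.012,p,q))
P=wpts(d);f=(d>0)&(np.abs(P[...,1])<.08)&(P[...,2]>-.04)&(P[...,2]<.03)&(np.abs(P[...,0])<.02)
for sgn in(-1,1):
    k=P[f&(P[...,1]*sgn>0)];print(len(k),'tip z max',np.percentile(k[:,2],[90,99,100]),'inner y',np.percentile(np.abs(k[:,1]),[0,2]))
E
```

```text
clock: 1.82
position: [0.4441, -0.2331, 0.1304]
ee_rot: [0.987, 0.16, 0.0, 0.0]
ft_force: [0.9, 0.0, 1.3]
grip_width: 0.653
grasp_force: 0.0
0.012 (np.float64(0.44825952465112573), np.float64(-0.23489059357853304), np.float64(0.02134159961062776))
0.006 (np.float64(0.44691369660947544), np.float64(-0.23540402953663542), np.float64(0.021833073615052448))
[ 0.4441184  -0.23312765  0.1304044 ] [[ 0.44091345 -0.23458057  0.012     ]]
1648 tip z max [-0.01077549 -0.00517305 -0.00305525] inner y [0.0272036  0.02734173]
1639 tip z max [-0.01062233 -0.0046766  -0.00331257] inner y [0.02785073 0.02802568]
```

```bash
python3 -m crank '[[[5.6,0.2,0,-4,0,0,0],[5.6,0,0,-4,0,0,0],[5.6,0,0,-3,0,0,0],[5.6,0,0,-1.3,0,0,0],[5.6,0,0,-0.2,0,0,0],[5.6,0,0,0,0,0,0],[4,0,0,0,0,0,0],[4,0,0,0,0,0,0],[4,0,0,0,0,0,0],[4,0,0,0,0,0,0]]]' 20
```

```text
clock: 3.12
position: [0.4471, -0.2332, 0.0067]
ee_rot: [0.987, 0.161, 0.001, 0.001]
ft_force: [-1.3, 0.5, 6.6]
grip_width: 0.489
grasp_force: 19.4
```

Opening reads 41.8 mm with upward force, so the pads are on the bevel and too high. I reopen, turn 90°, lower 2.5 mm and close again.

```bash
python3 -m crank '[[[5.8,0,0,0,0,0,0],[5.8,0,0,0,0,0,0],[5.8,0,0,0,0,0,0],[5.8,0,0,0,0,0,10],[5.8,0,0,0,0,0,10],[5.8,0,0,0,0,0,10],[5.8,0,0,0,0,0,10],[5.8,0,0,0,0,0,10],[5.8,0,0,-0.1,0,0,10],[5.8,0,0,-0.1,0,0,10],[5.8,0,0,-0.1,0,0,10],[5.8,0,0,0,0,0,10],[5.8,0,0,0,0,0,0],[4,0,0,0,0,0,0],[4,0,0,0,0,0,0],[4,0,0,0,0,0,0],[4,0,0,0,0,0,0]]]' 20
```

```text
clock: 5.25
position: [0.4463, -0.2328, 0.0025]
ee_rot: [0.585, 0.811, -0.0, 0.0]
ft_force: [-2.0, 0.3, 5.3]
grip_width: 0.502
grasp_force: 20.2
```

```bash
python3 -m crank '[[[4,0,0,1,0,0,0],[4,0,0,3,0,0,0],[4,0,0,4,0,0,0],[4,0,0,5,0,0,0],[4,0,0,0,0,0,0],[4,0,0,0,0,0,0]]]' 30
python3 - <<'E'
from h import *
im,d,p,q=shot('w3')
P=wpts(d)
b=[x for x in blobs(im,(50,90,30),(90,255,255),100)]
for ce,s,m in b: 
    print(ce,s[4],np.median(P[m],0), np.percentile(P[m],[2,98],axis=0))
    if s[4]>300: save('w3g',cv2.resize(im[150:380,130:430],None,fx=2.5,fy=2.5))
E
```

```text
clock: 6.0
position: [0.446, -0.2327, 0.1321]
ee_rot: [0.584, 0.811, -0.0, 0.0]
ft_force: [-0.5, -0.4, -1.2]
grip_width: 0.487
grasp_force: 30.6
[283.63983311 274.24690146] 8149 [-0.00245067  0.00301909 -0.0085276 ] [[-0.12439679 -0.01801579 -0.00996206]
 [ 0.0205746   0.04000916  0.11650785]]
```

View pics/w3g.png

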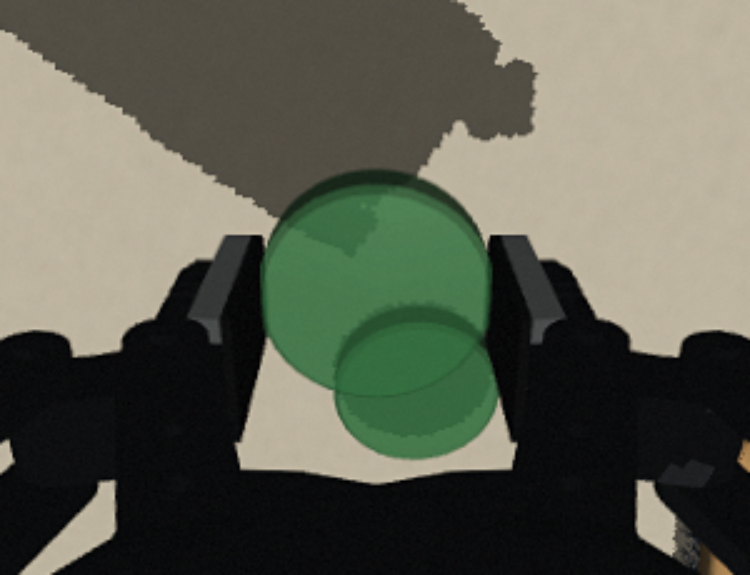

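The picture shows the glass held flat between the fingertips, with the other disc seen behind it on the table. I go on to view the neck from two yaws so the hand-eye bias cancels.

```bash
python3 -m crank '[[[4,2.1,4.2,1.3,0,0,0],[4,2.1,4.2,1.3,0,0,0],[4,2.1,4.2,1.3,0,0,0],[4,2.2,4.1,1.3,0,0,0],[4,0,0,0,0,0,0],[4,0,0,0,0,0,0]]]' 30
python3 - <<'E'
from h import *
im,d,p,q=shot('n1');print(manip.get_obs()['joint_pos'].round(2))
E
python3 -m crank '[[[4,-0.9,0.5,0,0,0,-10],[4,-1,0.5,0,0,0,-10],[4,-1,0.5,0,0,0,-10],[4,-1,0.5,0,0,0,-10],[4,-1,0.5,0,0,0,-10],[4,-1,0.5,0,0,0,-10],[4,-1,0.5,0,0,0,-10],[4,-1,0.5,0,0,0,-10],[4,-0.9,0.4,0,0,0,-10],[4,0,0,0,0,0,0],[4,0,0,0,0,0,0]]]'
python3 - <<'E'
from h import *
im,d,p,q=shot('n2');print(manip.get_obs()['joint_pos'].round(2))
a=np.load('n1.npz')['im'];save('n12',cv2.resize(np.hstack([a[:260,100:460],im[:260,100:460]]),None,fx=1.1,fy=1.1))
E
```

```text
clock: 6.8
position: [0.5305, -0.0662, 0.183]
ee_rot: [0.584, 0.812, -0.0, -0.001]
ft_force: [0.2, -0.3, -0.5]
grip_width: 0.492
grasp_force: 30.7
[ 0.75  0.26 -0.82  1.73  0.2   1.24  0.21]
clock: 8.22
position: [0.4433, -0.0226, 0.1842]
ee_rot: [0.987, 0.162, -0.0, 0.0]
ft_force: [-0.1, 0.3, -0.1]
grip_width: 0.489
grasp_force: 30.7
[ 0.69  0.   -0.73  1.94  0.    1.2  -1.29]
```

View pics/n12.png

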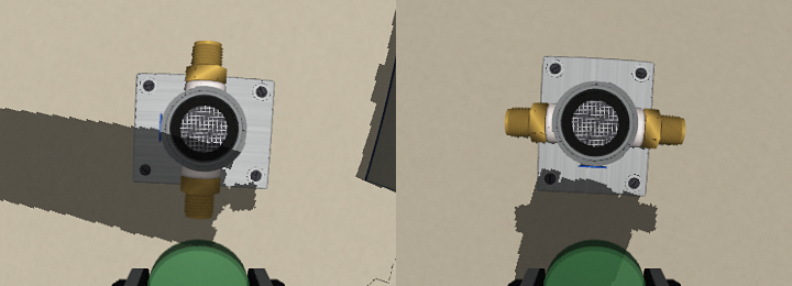

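Both views show the neck mouth (left at about (205,128), right at (597,122) in the composite). A blue label sits on the robot-facing side of the body. Next comes a circle fit of the black bore edge and an enlarged crop for the thread starts.

Run:
```python
from h import *
E=[];outs=[]
for n,(u,v) in(("n1",(100+205/1.1,128/1.1)),("n2",(100+201/1.1,122/1.1))):
    f=np.load(n+'.npz');im,p,q=f['im'],f['p'],f['q']
    g=cv2.cvtColor(im,cv2.COLOR_RGB2GRAY).astype(np.float32)
    # radial edge: bore edge = strongest dark->bright
    c=np.array([u,v])
    for it in range(3):
        pts=[]
        for a in np.radians(np.arange(0,360,4)):
            r=np.arange(20,36,.25);l=cv2.remap(g,(c[0]+r*np.cos(a)).astype(np.float32)[None],(c[1]+r*np.sin(a)).astype(np.float32)[None],1)[0]
            l=cv2.GaussianBlur(l[None],(7,1),1)[0];gr=np.gradient(np.log(l+8));k=gr.argmax();pts.append([*(c+r[k]*np.array([np.cos(a),np.sin(a)])),r[k]])
        pts=np.array(pts);c=c+0;x=circ(pts[:,:2]);c=np.array(x[:2])
    W=wplane(pts[:,:2],.084,p,q)[:,:2]
    for _ in range(4):
        x=circ(W);e=np.abs(np.hypot(W[:,0]-x[0],W[:,1]-x[1])-x[2]);W=W[e<max(.0006,2*np.median(e))]
    print(n,np.round(x,5),len(W),p.round(4),'pix',c)
    E.append((x,p,R.from_quat(q).as_matrix()[:2,:2],))
    cu,cv=np.round(c).astype(int)
    cr=im[cv-45:cv+45,cu-45:cu+45];outs.append(cv2.resize(np.clip(cr.astype(float)*1.6,0,255).astype(np.uint8),(400,400),interpolation=cv2.INTER_CUBIC))
save('neck',np.hstack(outs))
A=[];B=[]
for x,p,Rm in E: A.append(np.c_[np.eye(2),Rm]);B+=list(x[:2])
s=np.linalg.solve(np.vstack(A),B);print('centre',s[:2].round(4),'bias tool',s[2:].round(4))
```

```text
n1 [0.51213 0.00169 0.02229] 80 [ 0.5305 -0.0662  0.183 ] pix [285.26290948 115.67113302]
n2 [5.1331e-01 5.0000e-05 2.2730e-02] 90 [ 0.4433 -0.0226  0.1842] pix [280.70932928 111.10236361]
centre [5.119e-01 3.000e-04] bias tool [0.0013 0.0007]
```

View pics/neck.png

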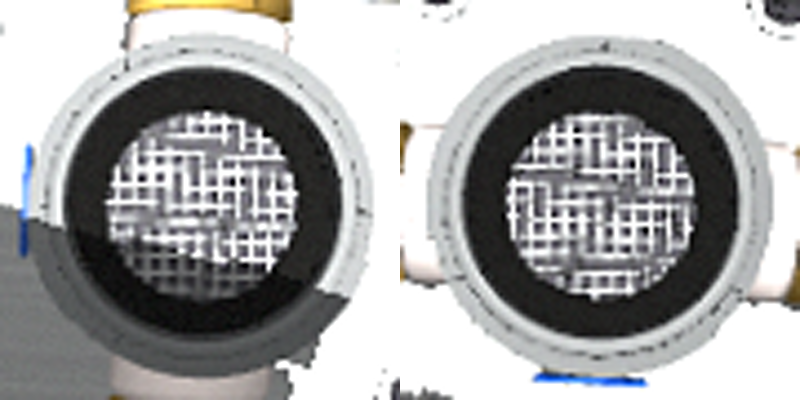

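The crop shows thread-start ticks at (605,45), (455,285) and (745,290), so one start points along about 15–16° azimuth. That puts the filter yaw at about 15.5°. The mouth centre is (0.5119, 0.0003). I hover the glass just above the mouth and check.

```bash
python3 -m crank '[[[4,3.5,1.2,-2,0,0,0],[4,3.44,1.12,-2,0,0,0],[4,0,0,-2.5,0,0,0],[4,0,0,-2,0,0,0],[4,0,0,-0.8,0,0,0],[4,0,0,0,0,0,0],[4,0,0,0,0,0,0]]]'
python3 - <<'E'
from h import *
im,d,p,q=shot('i1');print(p.round(4))
save('i1c',cv2.resize(np.clip(im[170:370,140:420]*1.5,0,255).astype(np.uint8),None,fx=2.8,fy=2.8,interpolation=cv2.INTER_CUBIC))
E
```

```text
clock: 9.15
position: [0.5133, 0.0014, 0.0922]
ee_rot: [0.987, 0.161, 0.001, 0.0]
ft_force: [-0.0, -0.4, 0.2]
grip_width: 0.494
grasp_force: 30.7
[0.5133 0.0014 0.0922]
```

View pics/i1c.png

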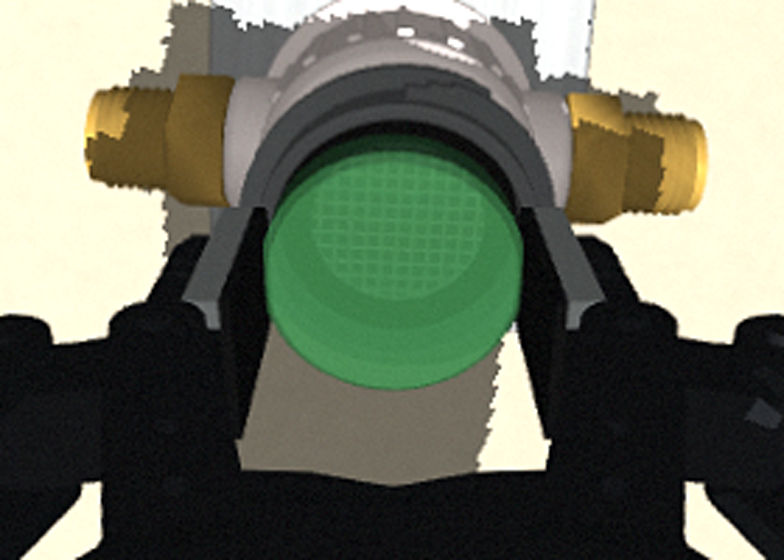

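The hover view shows the glass centred within about 0.6 mm left of the neck's mid column, which agrees with the pose lag. I settle and lower gently.

```bash
python3 -m crank '[[[4,0,0,0,0,0,0],[4,0,0,0,0,0,0],[4,0,0,-0.1,0,0,0],[4,0,0,-0.1,0,0,0],[4,0,0,-0.1,0,0,0],[4,0,0,0,0,0,0]]]'
```

```text
clock: 9.95
position: [0.5126, 0.0015, 0.0882]
ee_rot: [0.987, 0.161, -0.0, -0.0]
ft_force: [0.3, -0.5, -0.0]
grip_width: 0.491
grasp_force: 30.7
```

```bash
python3 -m crank '[[[4,0,-0.08,-0.1,0,0,0],[4,0,0,-0.1,0,0,0],[4,0,0,-0.1,0,0,0],[4,0,0,0,0,0,0]]]'; python3 -m crank '[[[4,0,0,-0.1,0,0,0],[4,0,0,-0.1,0,0,0],[4,0,0,0,0,0,0]]]'
```

```text
clock: 10.45
position: [0.5126, 0.0007, 0.0853]
ee_rot: [0.987, 0.161, -0.0, 0.0]
ft_force: [0.3, 0.8, -0.9]
grip_width: 0.488
grasp_force: 30.7
clock: 10.82
position: [0.5126, 0.0007, 0.0832]
ee_rot: [0.987, 0.161, -0.0, 0.0]
ft_force: [1.3, -0.8, -1.3]
grip_width: 0.49
grasp_force: 30.7
```

```bash
python3 -m crank '[[[4,0,0,-0.1,0,0,0],[4,0,0,0,0,0,0]]]'
```

```text
clock: 11.08
position: [0.5128, 0.0007, 0.0825]
ee_rot: [0.987, 0.161, 0.0, 0.0]
ft_force: [-0.5, 0.0, 1.8]
grip_width: 0.491
grasp_force: 32.0
```

```bash
python3 -m crank '[[[4.8,0,0,0,0,0,0],[5.6,0,0,0,0,0,0],[5.6,0,0,0,0,0,0],[6,0,0,1,0,0,0],[6,-1,-0.3,4,0,0,0],[7,-2,-0.7,4,0,0,0],[8,-1.9,-0.6,2,0,0,0],[8,0,0,0,0,0,0]]]'
python3 - <<'E'
from h import *
im,d,p,q=shot('g1')
P=wpts(d);Rm=R.from_quat(q).as_matrix();W=P@Rm.T+p
ctr=np.array([.5119,.0003]);r=np.hypot(*(W[...,:2]-ctr).transpose(2,0,1))
hsv=cv2.cvtColor(im,cv2.COLOR_RGB2HSV);gm=(hsv[...,0]>50)&(hsv[...,0]<90)&(hsv[...,1]>80)&(W[...,2]>.05)
G=W[gm];print(len(G),'glass z',np.percentile(G[:,2],[5,50,95]),'centre',G[:,:2].mean(0))
A=np.c_[G[:,:2]-ctr,np.ones(len(G))];print('tilt',np.linalg.lstsq(A,G[:,2],rcond=None)[0])
k=(r>.0235)&(r<.0255)&(d>0)&~gm;print('rim z',np.percentile(W[k][:,2],[10,50,90]),k.sum())
E
```

```text
clock: 12.08
position: [0.464, -0.0159, 0.1943]
ee_rot: [0.987, 0.16, 0.001, 0.001]
ft_force: [0.1, -0.1, -0.4]
grip_width: 0.936
grasp_force: 0.0
4625 glass z [0.08607404 0.08810081 0.29773455] centre [ 0.4987801 -0.0056497]
tilt [-2.62280825 -1.05566059  0.13100542]
rim z [0.07645978 0.08324752 0.0841895 ] 477
```

The glass top reads about 88 mm, 4 mm proud of the rim, so it sits on the seat. Next, over to the ring.

```bash
python3 -m crank '[[[8.5,-0.4,4,0,0,0,10],[8.5,-0.4,4.1,0,0,0,10],[8.5,-0.4,4.1,-1,0,0,10],[8.5,-0.4,4.1,-1,0,0,10],[8.5,-0.4,4.1,-1,0,0,10],[8.5,-0.4,4.1,-1,0,0,10],[8.5,-0.4,4.1,-1,0,0,10],[8.5,-0.5,4,-0.4,0,0,10],[8.5,0,0,0,0,0,0],[8.5,0,0,0,0,0,0]]]'
python3 - <<'E'
from h import *
im,d,p,q=shot('r1');print(manip.get_obs()['joint_pos'].round(2))
ce,s,m=max(blobs(im,(105,100,40),(130,255,255)),key=lambda b:b[1][4]);print(ce,s)
ct=cv2.convexHull(cv2.findContours(m.astype(np.uint8),0,1)[0][0])[:,0]
ct=max(cv2.findContours(m.astype(np.uint8),0,1)[0],key=len)[:,0]
print(circ(wplane(ct,.023,p,q)[:,:2]),circ(wplane(ct,.012,p,q)[:,:2]))
x,y,w,h=s[:4];save('r1c',cv2.resize(im[y-20:y+h+20,x-30:x+w+30],None,fx=3,fy=3)); print('crop',x-30,y-20)
E
```

```text
clock: 13.38
position: [0.4305, 0.3107, 0.1375]
ee_rot: [0.653, 0.757, -0.0, -0.001]
ft_force: [1.1, -0.1, 0.2]
grip_width: 0.998
grasp_force: 0.0
[ 0.2   0.4  -1.08  1.78  0.38  1.19 -0.85]
[283.73617647 202.96029412] [ 244  165   80   77 3400]
(np.float64(0.43481981435211464), np.float64(0.30911789379787225), np.float64(0.0319855869200375)) (np.float64(0.43537936733647525), np.float64(0.30628934745076297), np.float64(0.03335656564752478))
crop 214 145
```

View pics/r1c.png

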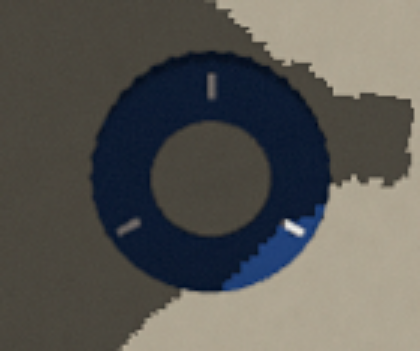

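The ring's bars are at crop (212,86), (128,228) and (294,228) around its hole (211,179), so one lug is near tool +x, about 98°. I descend, grip once, reopen, turn 90° and grip again to centre it.

```bash
python3 - <<'E'
from h import *
f=np.load('r1.npz');B=wplane(np.array([[212,86],[128,228],[294,228],[211,179]])/3+[214,145],.023,f['p'],f['q'])[:,:2]
c=B[:3].mean(0);print(B,c,np.degrees(np.arctan2(*(B[:3]-c).T[::-1])))
E
python3 -m crank '[[[8.54,0.25,-0.2,-5,0,0,0],[8.54,0,0,-4.5,0,0,0],[8.54,0,0,-3,0,0,0],[8.54,0,0,-1,0,0,0],[8.54,0,0,0,0,0,0],[8.54,0,0,0,0,0,0],[6,0,0,0,0,0,0],[6,0,0,0,0,0,0],[6,0,0,0,0,0,0],[6,0,0,0,0,0,0]]]' 20
```

```text
[[0.43166094 0.33435821]
 [0.41467883 0.29180661]
 [0.46009344 0.29855163]
 [0.435245   0.3090209 ]] [0.43547774 0.30823882] [  98.3137194  -141.6894521   -21.48146449]
clock: 14.68
position: [0.4339, 0.3089, 0.0045]
ee_rot: [0.653, 0.757, 0.001, 0.001]
ft_force: [-0.7, -1.0, 6.9]
grip_width: 0.776
grasp_force: 20.7
```

```bash
python3 -m crank '[[[8.54,0,0,0,0,0,0],[8.54,0,0,0,0,0,0],[8.54,0,0,0,0,0,0],[8.54,0,0,0,0,0,10],[8.54,0,0,0,0,0,10],[8.54,0,0,0,0,0,10],[8.54,0,0,0,0,0,10],[8.54,0,0,0,0,0,10],[8.54,0,0,0,0,0,10],[8.54,0,0,0,0,0,10],[8.54,0,0,0,0,0,10],[8.54,0,0,0,0,0,10],[8.54,0,0,0,0,0,0],[6,0,0,0,0,0,0],[6,0,0,0,0,0,0],[6,0,0,0,0,0,0],[6,0,0,0,0,0,0]]]' 20
python3 -m crank '[[[6,0,0,1,0,0,0],[6,0,0,3,0,0,0],[6,0,0,5,0,0,0],[6,0,0,4,0,0,0],[6,0,0,0,0,0,0],[6,0,0,0,0,0,0]]]' 50
python3 - <<'E'
from h import *
im,d,p,q=shot('r2');print(manip.get_obs()['joint_pos'].round(2),p,np.degrees(R.from_quat(q).as_euler('xyz')))
P=wpts(d)
ms=np.zeros(d.shape,bool)
for ce,s,m in blobs(im,(100,90,20),(130,255,255),60): ms|=m;print(ce,s)
print('ring tool med',np.median(P[ms],0),np.percentile(P[ms][:,2],[2,10,50,90]))
save('r2c',cv2.resize(np.clip(im[150:380,130:430]*1.5,0,255).astype(np.uint8),None,fx=2.5,fy=2.5))
E
```

```text
clock: 16.8
position: [0.4332, 0.3087, 0.0035]
ee_rot: [-0.074, 0.997, -0.0, 0.0]
ft_force: [-2.3, -0.6, 3.6]
grip_width: 0.777
grasp_force: 22.6
clock: 17.55
position: [0.433, 0.3081, 0.1327]
ee_rot: [-0.074, 0.997, -0.0, -0.0]
ft_force: [0.2, -0.1, -1.5]
grip_width: 0.765
grasp_force: 56.1
[ 0.38  0.63 -1.39  1.78  0.64  1.3   0.54] [0.43303658 0.30813548 0.13268864] [-1.79956581e+02 -2.49140948e-02 -1.71520341e+02]
[279.92609879 264.89871645] [  205   194   151   146 12855]
[144.75806452 368.46774194] [127 364  36   9  62]
ring tool med [ 0.00792646 -0.00012246 -0.0185612 ] [-0.01983385 -0.0193355  -0.0185612  -0.01670547]
```

View pics/r2c.png

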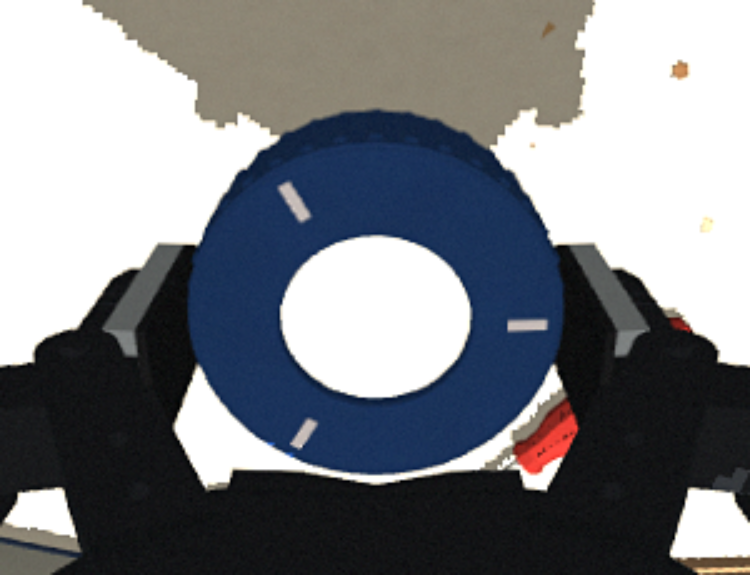

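The ring is held level, with bars at (294,202), (527,325) and (304,434) in the crop and its hole at (376,317). I compute its centre and lug bearing in the tool frame.

Run:
```python
from h import *
uv=np.array([[294,202],[527,325],[304,434],[376,317]])/2.5+[130,150]
B=wplane(uv,-.0195,np.zeros(3),[0,0,0,1])[:,:2];c=B[:3].mean(0)
f=np.load('r2.npz');Rm=R.from_quat(f['q']).as_matrix()[:2,:2]
print(B.round(4),c.round(4),np.degrees(np.arctan2(*((B[:3]-c)@Rm.T).T[::-1])))
```

```text
[[ 0.0214 -0.0131]
 [-0.0012  0.026 ]
 [-0.0239 -0.0131]
 [ 0.0008  0.0001]] [-0.0012 -0.0001] [-141.53579019   98.52195611  -21.37680987]
```

```bash
python3 -m crank '[[[6,1.12,-4.39,0,0,0,-9],[6,1.12,-4.39,0,0,0,-9],[6,1.12,-4.39,0,0,0,-9],[6,1.12,-4.39,0,0,0,-9],[6,1.12,-4.39,0,0,0,-9],[6,1.12,-4.39,0,0,0,-9],[6,1.12,-4.37,0,0,0,-9],[6,0,0,-1.5,0,0,0],[6,0,0,-0.5,0,0,0],[6,0,0,0,0,0,0],[6,0,0,0,0,0,0]]]'
python3 - <<'E'
from h import *
o=manip.get_obs();print(o['joint_pos'].round(2),o['position'].round(4),np.degrees(2*np.arctan2(o['ee_rot'][1],o['ee_rot'][0])))
E
```

```text
clock: 18.98
position: [0.5115, 0.0026, 0.1135]
ee_rot: [0.457, 0.889, 0.0, -0.0]
ft_force: [-0.4, -0.3, -1.1]
grip_width: 0.763
grasp_force: 56.1
[ 0.94  0.47 -1.24  1.85  0.48  1.17  0.16] [0.5115 0.0026 0.1135] 125.6171008081762
```

```bash
python3 -m crank '[[[6,0,-0.16,-1,0,0,0],[6,0,0,-0.9,0,0,0],[6,0,0,-0.4,0,0,0],[6,0,0,-0.2,0,0,0],[6,0,0,0,0,0,0]]]'; python3 -m crank '[[[6,0,0,-0.15,0,0,0],[6,0,0,-0.15,0,0,0],[6,0,0,-0.15,0,0,0],[6,0,0,0,0,0,0]]]'
```

```text
clock: 19.6
position: [0.5116, 0.0001, 0.0883]
ee_rot: [0.458, 0.889, 0.0, -0.0]
ft_force: [0.2, 0.4, -0.9]
grip_width: 0.763
grasp_force: 56.2
clock: 20.1
position: [0.5115, -0.0001, 0.0837]
ee_rot: [0.458, 0.889, 0.0, -0.0]
ft_force: [-0.8, 0.9, -1.9]
grip_width: 0.761
grasp_force: 56.2
```

```bash
python3 -m crank '[[[6,0,0.09,-0.1,0,0,0],[6,0,0,-0.15,0,0,0],[6,0,0,-0.15,0,0,0],[6,0,0,-0.1,0,0,0],[6,0,0,0,0,0,0]]]'; python3 -m crank '[[[6,0,0,-0.1,0,0,0],[6,0,0,-0.1,0,0,0],[6,0,0,0,0,0,0]]]'
```

```text
clock: 20.72
position: [0.5115, 0.0009, 0.0788]
ee_rot: [0.458, 0.889, 0.0, -0.0]
ft_force: [0.4, -0.1, -1.3]
grip_width: 0.768
grasp_force: 56.2
clock: 21.1
position: [0.5117, 0.0009, 0.0773]
ee_rot: [0.458, 0.889, -0.0, 0.0]
ft_force: [-3.9, -1.2, 6.0]
grip_width: 0.764
grasp_force: 57.1
```

Contact comes at the expected depth (lower edge about 11 mm below the rim). I now turn clockwise while sinking 0.67 mm per 10°.

```bash
python3 -m crank '[[[6,0,0,-0.02,0,0,-5],[6,0,0,-0.05,0,0,-8],[6,0,0,-0.05,0,0,-8],[6,0,0,0,0,0,0]]]' 60;python3 -c "
from h import *
print(manip.get_obs()['torque'].round(3))"; python3 -m crank '[[[6,0,0,-0.05,0,0,-8],[6,0,0,-0.05,0,0,-8],[6,0,0,0,0,0,0]]]'; python3 -c "
from h import *
print(manip.get_obs()['torque'].round(3))"
```

```text
clock: 21.6
position: [0.5121, 0.001, 0.0761]
ee_rot: [0.612, 0.791, 0.0, 0.001]
ft_force: [-0.2, 0.5, 3.7]
grip_width: 0.761
grasp_force: 66.2
[ 0.02  -0.062 -0.145]
clock: 21.98
position: [0.512, 0.0009, 0.075]
ee_rot: [0.715, 0.699, 0.0, 0.0]
ft_force: [0.1, -0.2, 4.1]
grip_width: 0.758
grasp_force: 66.4
[ 0.088 -0.09  -0.117]
```

```bash
cat > t.py <<'E'
from h import *
o=manip.get_obs();print('TZ',o['torque'].round(3),'yaw',np.degrees(2*np.arctan2(o['ee_rot'][1],o['ee_rot'][0])).round(1),'q7',o['joint_pos'][6].round(2))
E
python3 -m crank '[[[6,0,0,-0.05,0,0,-7],[6,0,0,-0.05,0,0,-7],[6,0,0,0,0,0,0]]]';python3 t.py; python3 -m crank '[[[6,0,0,-0.05,0,0,-7],[6,0,0,0,0,0,0]]]'; python3 t.py;  python3 -m crank '[[[6,0,0,-0.05,0,0,-7],[6,0,0,0,0,0,0]]]'; python3 t.py
```

```text
clock: 22.35
position: [0.512, 0.001, 0.074]
ee_rot: [0.794, 0.607, 0.0, 0.0]
ft_force: [0.6, -0.7, 5.1]
grip_width: 0.754
grasp_force: 66.5
TZ [ 0.024 -0.089 -0.159] yaw 74.8 q7 -0.67
clock: 22.6
position: [0.5117, 0.0007, 0.0731]
ee_rot: [0.83, 0.558, 0.0, 0.0]
ft_force: [1.0, -0.2, 1.8]
grip_width: 0.763
grasp_force: 66.1
TZ [ 0.039 -0.317 -0.047] yaw 67.8 q7 -0.78
clock: 22.85
position: [0.5114, 0.0006, 0.0723]
ee_rot: [0.862, 0.506, -0.0, 0.0]
ft_force: [2.6, -0.5, -2.3]
grip_width: 0.763
grasp_force: 66.4
TZ [-0.097 -0.433 -0.004] yaw 60.8 q7 -0.89
```

```bash
for i in 1; do python3 -m crank '[[[6,0,0,-0.04,0,0,-5],[6,0,0,0,0,0,0]]]';python3 t.py; done; python3 -m crank '[[[6,0,0,-0.04,0,0,-5],[6,0,0,0,0,0,0]]]'; python3 t.py
```

```text
clock: 23.1
position: [0.5116, 0.0008, 0.0722]
ee_rot: [0.884, 0.468, -0.0, 0.0]
ft_force: [1.6, -0.6, 1.3]
grip_width: 0.758
grasp_force: 66.6
TZ [-0.045 -0.328 -0.013] yaw 55.8 q7 -0.97
clock: 23.35
position: [0.5118, 0.0008, 0.0721]
ee_rot: [0.903, 0.429, 0.0, 0.0]
ft_force: [1.6, -0.8, 4.1]
grip_width: 0.762
grasp_force: 67.0
TZ [-0.062 -0.196 -0.047] yaw 50.8 q7 -1.05
```

The lip has landed on the glass (z stuck at 72.1 mm, 4 N push-back). I stop sinking and turn in small steps.

```bash
T(){ python3 t.py; }; python3 -m crank '[[[6,0,0,0,0,0,-3],[6,0,0,0,0,0,0]]]'|egrep 'pos|ft';T; python3 -m crank '[[[6,0,0,0,0,0,-3],[6,0,0,0,0,0,0]]]'|egrep 'pos|ft';T
```

```text
position: [0.5118, 0.0008, 0.0721]
ft_force: [1.8, -0.1, 5.0]
TZ [-0.057 -0.305 -0.042] yaw 47.7 q7 -1.1
position: [0.5118, 0.0009, 0.072]
ft_force: [1.3, -0.8, 5.8]
TZ [-0.01  -0.307  0.005] yaw 44.7 q7 -1.15
```

```bash
python3 -m crank '[[[6,0,0,0,0,0,-3],[6,0,0,0,0,0,0]]]'|egrep 'pos|ft';python3 t.py
```

```text
position: [0.5117, 0.0009, 0.072]
ft_force: [1.1, 0.4, 5.1]
TZ [-0.009 -0.196 -0.006] yaw 41.7 q7 -1.2
```

```bash
python3 -m crank '[[[6,0,0,0,0,0,-2]]]'|egrep 'pos|ft';python3 t.py; python3 -m crank '[[[6,0,0,0,0,0,-2]]]'|egrep 'pos|ft';python3 t.py;python3 -m crank '[[[6,0,0,0,0,0,-2]]]'|egrep 'pos|ft';python3 t.py
```

```text
position: [0.5118, 0.0009, 0.072]
ft_force: [0.0, 0.3, 5.5]
TZ [ 0.02  -0.25   0.066] yaw 39.7 q7 -1.23
position: [0.5118, 0.001, 0.072]
ft_force: [0.6, 1.4, 5.1]
TZ [ 0.026 -0.301  0.102] yaw 37.7 q7 -1.26
position: [0.5118, 0.001, 0.072]
ft_force: [1.3, 0.4, 5.4]
TZ [ 0.097 -0.344  0.051] yaw 35.7 q7 -1.29
```

```bash
for_=; python3 -m crank '[[[6,0,0,0,0,0,-2]]]'|egrep 'pos|ft';python3 t.py; python3 -m crank '[[[6,0,0,0,0,0,-2]]]'|egrep 'pos|ft';python3 t.py;python3 -m crank '[[[6,0,0,0,0,0,-2]]]'|egrep 'pos|ft';python3 t.py
```

```text
position: [0.5119, 0.001, 0.072]
ft_force: [3.7, 0.9, 4.1]
TZ [ 0.1   -0.621  0.169] yaw 33.6 q7 -1.33
position: [0.512, 0.001, 0.0719]
ft_force: [4.4, 0.8, 1.9]
TZ [ 0.187 -0.981  0.242] yaw 31.5 q7 -1.36
position: [0.512, 0.001, 0.0719]
ft_force: [5.4, 0.1, -0.0]
TZ [ 0.195 -1.161  0.366] yaw 29.5 q7 -1.39
```

The ridges have started to grip (push-back falling, moment rising). I add a few degrees more.

```bash
python3 -m crank '[[[6,0,0,0,0,0,-2]]]'|egrep 'pos|ft';python3 t.py; python3 -m crank '[[[6,0,0,0,0,0,-2]]]'|egrep 'pos|ft';python3 t.py
```

```text
position: [0.512, 0.001, 0.0718]
ft_force: [7.1, 0.4, -1.3]
TZ [ 0.204 -1.315  0.498] yaw 27.5 q7 -1.43
position: [0.512, 0.0009, 0.0717]
ft_force: [7.0, 0.4, -1.8]
TZ [ 0.235 -1.449  0.627] yaw 25.5 q7 -1.46
```

Moment 0.63 N m is about 20 N on the glass, so it is snug. I release, lift away and look.

```bash
python3 -m crank '[[[7.2,0,0,0,0,0,0],[8,0,0,0,0,0,0],[8.5,0,0,0,0,0,0],[8.5,0,0,0,0,0,0],[8.5,0,0,1,0,0,0],[8.5,0,0,3,0,0,0],[8.5,-1,-0.5,4,0,0,0],[8.5,-3,-1.5,3,0,0,0],[8.5,-3,-1,2,0,0,0],[8.5,0,0,0,0,0,0]]]'
python3 - <<'E'
from h import *
im,d,p,q=shot('f1');P=wpts(d)@R.from_quat(q).as_matrix().T+p
x=[b for b in blobs(im,(100,90,20),(130,255,255),800)][0];m=cv2.erode(x[2].astype(np.uint8),np.ones((5,5)))>0
G=P[m];G=G[np.abs(G[:,2]-np.median(G[:,2]))<.003];A=np.c_[G[:,:2]-G[:,:2].mean(0),np.ones(len(G))]
print(G.mean(0),np.linalg.lstsq(A,G[:,2],rcond=None)[0])
s=eyes.camera("side")[0]
u,v=x[0].astype(int);a=im[max(v-100,0):v+100,max(u-130,0):u+130]
save('f1c',np.hstack([cv2.resize(a,(390,300)),cv2.resize(s[150:270,210:366],(390,300))]))
E
```

```text
clock: 26.35
position: [0.4413, -0.0301, 0.2039]
ee_rot: [0.976, 0.22, 0.001, 0.002]
ft_force: [0.1, -0.7, 0.3]
grip_width: 0.994
grasp_force: 0.0
[0.51239339 0.00074199 0.09022357] [0.00223822 0.00377063 0.09022357]
```

View pics/f1c.png

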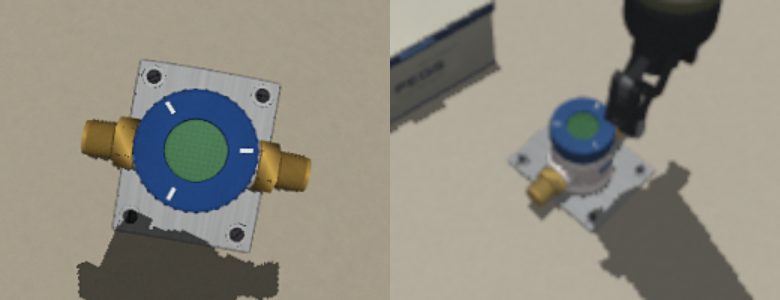

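The picture shows the blue ring level on the neck (tilt under 0.3°), the green glass centred under it at (197,150), and the gripper clear. I hand in.

```bash
python3 -c "
from workcell import job
print(job.hand_in())"
```

```text
the job is handed in; nothing more can be done
None
```

The glass is on its seat and the ring is screwed down to an estimated 15–22 N (snug is 10–30 N). The gripper is clear, the brush, screwdriver and tape measure were not approached, and I handed the job in at about 26 s; no verdict was returned.

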